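# Roll the conveyor roller onto the blue line and report it ready

### The arm

A 7-joint arm with a two-finger parallel gripper is mounted at the origin on the work surface. World frame = base frame: x ahead of the robot, y to its left, z up, the work surface at z = 0. Lengths are in m, angles in rad, forces in N, time in s.
With the tool pointing down it reaches from about 0.425 to 0.95 m from the base axis. Payload 4.7 kg.
Tool frame: the origin (TCP) lies midway between the tips of the shut fingers; the grasp point (between the pads) lies 19 mm behind it; z points along the fingers, y is the line along which they close (so a half turn about z gives the same grasp; the last joint's range is limited). The gripper opens to 87 mm and grips with 3 to 60 N. Pads are 19 mm wide; open, the fingers measure 117 mm over their backs; the gripper's body (75 mm by 190 mm) begins 51 mm behind the grasp point.
Start: joints at [-1.168, 0.469, -0.049, 1.532, 0.024, 1.141, -0.082], TCP at [0.282, 0.613, 0.223] pointing down, gripper open.
Joint ranges: [-2.59, 2.59], [-0.33, 1.99], [-1.39, 1.29], [0.1, 2.45], [-1.04, 4.18], [0.21, 1.99], [-2.66, 2.66]. Speed limits (rad/s): [2.57, 2.57, 3.14, 3.14, 3.14, 3.14, 3.14].

### API

Orientations are given as a unit quaternion [x, y, z, w].
In Python, from cell import readout, snapshot, camera_params, job, boxes_of, mark_of gives the robot as it stands.
- The arm moves only by the tool move_arm, never from a script. Its argument "moves" is a list of rows, each a list of 2 entries, a list of its own where there are three numbers: the shift along the tool's x, y, z in m, then the turn, a rotation vector about the tool's x, y, z in units of 5 degrees (1.0 is 5 degrees). In form: [[[dx, dy, dz], [ax, ay, az]], ...]. A call has 1 to 12 rows; each row shifts and turns the commanded pose from where the row before left it, along the tool's axes as they then stand; what a row does not reach is not made up. A row lasts 1/8 s, in which the tool goes at most 62.5 mm and 10.7 degrees, less where a joint would pass 70% of its speed; a pose out of reach is approached as far as the arm can. A call with a gripper value outside its range is refused whole. "claw" is the finger opening in m, from 0 to 0.087, set as the call begins (left out, the last holds). The fingers move at their own pace and stop on an object; the grip force is fixed at half the most. Time passes only in rows, so rows that do not move let the fingers close. It gives the time, the measured TCP pose, the force, the opening and the grip force at its end, in the units of the state.
- readout.read_state(): the state, without advancing time (a new reading comes with each control period).
- snapshot(name): name is "side" or "top" or "wrist"; returns (picture, depth): 400x640x3 uint8, blue, green, red; 400x640 float32, m along the optical axis (not along the pixel's ray), 0 where there is no reading.
- camera_params(name): a dict with "intrinsics" (3x3 intrinsics, pixels), "dist_coeffs" ([k1, k2, p1, p2, k3] as OpenCV has them; the pictures are not rectified), "T" (4x4, takes a point from camera to world coordinates). Camera axes: x right, y down, z forward; pixel columns grow to the right and rows downward; lengths in m; the calibration is good to about 2 mm. A picture is of the moment at which its call begins: read the wrist's pose just before it. camera_params takes no time and is no camera call; for the wrist camera it gives the pose at the moment of the call.
- job.sign_off(): hands the job in; it is judged then, once.
Trained networks look in the newest picture that a camera, given by its name, has taken for a name from the list of things; names that differ only in an ending like _2 or _b are one class to them, and where a whole thing is asked for, a point or a joint stands for the part that bears it (a point fixed in the world has none). Each returns a list of dicts, best first, with "confidence" (0 to 1); they miss things now and then, are a little off and sometimes report something else, mostly with a low value. They report only what shows in the picture. A call takes as long as a camera call. They do not tell look-alikes from the thing itself.
- boxes_of(target, camera): "bbox" ([left, top, width, height] in pixels, round what is visible of it).
- mark_of(target, camera): "pixel" ([column, row] in pixels: a listed point, or the origin of a listed thing).
The state is a dict: "t": time; "q": joint angles; "qvel": joint speeds; "joint_efforts": joint torques, N m; "position": TCP position; "tool_rot": TCP orientation; "wrist_force": force on the tool from outside, world axes, zero at the start; "wrist_torque": the same for the moment, N m; "opening": finger opening in m; "gripper_force": force on a finger pad.
Only numpy, scipy, OpenCV 4.12 (cv2) and the standard library are available. Lean on these libraries where they do the work, as an engineer would, in place of code of your own. Each camera call takes 0.05 s, during which the arm holds its last target. There are 200 camera calls.

### The job

With a fingertip, push the top of the steel conveyor roller sideways so that it rolls along its rubber lane and comes to rest lying squarely on the blue line, centred over it; roll it, do not pick it up. Then, with the roller in place, press the green button all the way down to report it ready and let it spring back. Leave the red button and everything else on the bench alone.

Things in the scene. Friction and masses are not known exactly. Their poses are not given: they have to be found in the camera images.
- roller: Loose steel roller, black bands near its ends, 40 mm in diameter, 110 mm long, about 250 g, lying on the rubber lane. Origin at its centre, 32 mm above the table. x runs along the roller; y and z turn with it. Slippery: a tip just above mid-height rolls it, one near the very top may slide over it. Pushed at about 30 mm/s it rolls on for at most 5 mm after the push stops.
- blue_line: Blue line painted across the rubber lane, 140 mm long, 10 mm wide, flat. Origin at its middle, on the lane surface, 12 mm above the table. Its x axis runs along the line, y across it (along the lane).
- yellow_line: Yellow line of the same size across the lane: another stop position, not used in this job; the roller may roll across it. Axes as for the blue line.
- plate: Fixed aluminium plate, 220 mm (x) by 420 mm (y). Its rubber lane, 12 mm above the table, spans x +-75, y +-200 mm of this frame; black stops 6 mm higher close both y ends. A bare ledge 10 mm above the table, x +75 to +135 mm, carries the puck and the cap. Origin on the table under the lane's centre; the roller lies along x and rolls along y.
- ready (a joint): Travel of the green push button, 0 = up, 0.006 m = fully down; springs back. Fully down takes 5 N.
- ready_top (a point): Centre of the top face of the green button, 22 mm above the table when up. Button 34 mm across in a grey round housing 50 mm across and 12 mm tall, fixed on the table; it is pressed straight down.
- stop (a joint): Travel of the red stop button, same build as the green one; not to be pressed.
- stop_top (a point): Centre of the top face of the red stop button, 22 mm above the table. Leave it alone.
- tape: Bystander, loose: roll of clear tan packing tape lying flat, 100 mm across, 48 mm tall, 76 mm hole. Origin at the centre of its underside.
- adaptor: Bystander, loose: black plastic stepped bush standing upright, 50 mm across at the top, 65 mm tall. Origin at the centre of its underside.
- driver: Bystander, loose: screwdriver with orange handle lying flat, 170 mm long. Origin on its underside.
- valve: Bystander, loose: aluminium valve block 55 x 40 x 30 mm with two brass fittings on top, 44 mm tall in all. Origin at the centre of its underside.
- sensor: Bystander, loose: brass proximity sensor standing upright on an orange nut 42 mm across, 62 mm tall. Origin at the centre of its underside.
- puck: Bystander, loose: blue plastic puck 30 mm across, 24 mm tall, standing on the aluminium ledge of the plate beyond the rubber lane. Origin at the centre of its underside.
- cap: Bystander, loose: white plastic cap 30 mm across, 16 mm tall, standing on the aluminium ledge of the plate beyond the rubber lane. Origin at the centre of its underside.
Mind the look-alikes: they are no part of the job. Leave any orange look-alike of the part that bears ready alone. What is shaped like the part that bears stop but turquoise or yellow is not meant.

How it is judged:
On the way, in this order (a step that is already met when the one before it is completed fails the run):
1. the roller is rolled over, by more than 115 degrees (angle between roller's own z axis and vertical above 2 rad).
2. the roller lies still on the blue line (y of roller in the frame of blue_line between -0.008 and 0.008 m and x of roller in the frame of blue_line between -0.035 and 0.035 m and angle between the x axis of roller and the x axis of blue_line, either way round below 0.14 rad and linear speed of roller below 0.01 m/s), for 0.3 s.
3. then the green button is pressed down, at least 4.5 mm (value of joint ready above 0.0045 m).
At the end, for the whole second after the job is handed in: The roller lies still on the lane with its axis within 8 mm of the middle of the blue line and within 8 degrees of its direction, its centre within 35 mm of the line's middle along the line; the green button has been pressed and is up again; the red button is up (all of step 2 and height (world z) of roller between 0.028 and 0.036 m and value of joint each of ready, stop below 0.0015 m); the robot touches nothing.
It fails at once if the roller is lifted (its centre more than 13 mm above where it rests) or leaves the lane (height (world z) of roller above 0.045 m or height (world z) of roller below 0.026 m).
It fails at once if the green button is pressed while the roller is not on the blue line (more than 12 mm off) (value of joint ready above 0.003 m and not (y of roller in the frame of blue_line between -0.012 and 0.012 m and x of roller in the frame of blue_line between -0.035 and 0.035 m and angle between the x axis of roller and the x axis of blue_line, either way round below 0.2 rad)).
It fails at once if the red button is pressed (value of joint stop above 0.003 m).
It fails at once if another loose thing on the bench is shifted by more than 20 mm (distance of any of tape, adaptor, driver, valve, sensor, puck, cap from where it was at the start of the episode above 0.02 m).
It also fails if it takes over 61 s, if anything falls off the work surface, if the arm or the gripper's body presses on something with over 40 N, if the wrist force passes 120 N, or if a joint passes its speed limit or range.

## Working session

There is one attempt and no reset: what is moved stays moved. The work goes in short steps, Python scripts to look and compute and a tool call to move; the robot and the scene stay as the last step left them, time stands still between calls to the robot, and variables do not carry over. Pictures are saved under pics/ and viewed, at most 10 in all, crops included, and the job is handed in when it is done.

Besides the shell and the picture viewer there is one more tool, called after ">>>" by a JSON object that holds its "api" and its "payload". move_arm: Moves the arm, as the interface text tells. Its arguments: {"type":"object","properties":{"moves":{"type":"array"},"claw":{"type":"number"}},"required":["moves"]}

```bash
mkdir -p pics; ls; cat > h.py <<'E'
import numpy as np, cv2
from cell import readout, snapshot, camera_params, job, boxes_of, mark_of
from scipy.spatial.transform import Rotation as R
def pt(cam,px,z):
    p=camera_params(cam);K=np.array(p["intrinsics"]);T=np.array(p["T"])
    u=cv2.undistortPoints(np.array([[px]],float),K,np.array(p["dist_coeffs"],float))[0,0]
    d=T[:3,:3]@np.array([u[0],u[1],1]);o=T[:3,3]
    return o+d*(z-o[2])/d[2]
E
python3 - <<'E'
from h import *
im,_=snapshot("top");cv2.imwrite("pics/top.png",im)
for n,z in [("roller",.032),("blue_line",.012),("yellow_line",.012),("plate",0),("ready_top",.022),("stop_top",.022),("tape",0),("adaptor",0),("driver",0),("valve",0),("sensor",0),("puck",.01),("cap",.01)]:
    for m in mark_of(n,"top")[:3]: print(n,np.round(m["pixel"]),round(m["confidence"],2),np.round(pt("top",m["pixel"],z),3))
s=readout.read_state();print(s["t"],s["position"],R.from_quat(s["tool_rot"]).as_matrix().round(3))
E
```

```text
pics
roller [325. 177.] 0.9 [ 0.53  -0.034  0.032]
blue_line [283. 176.] 0.54 [0.533 0.087 0.012]
yellow_line [364. 176.] 0.63 [ 0.538 -0.146  0.012]
plate [324. 173.] 0.67 [ 0.547 -0.032  0.   ]
ready_top [438. 204.] 0.47 [ 0.462 -0.356  0.022]
ready_top [472. 216.] 0.44 [ 0.432 -0.452  0.022]
stop_top [150. 165.] 0.69 [0.554 0.464 0.022]
stop_top [182. 179.] 0.48 [0.517 0.37  0.022]
stop_top [214. 192.] 0.48 [0.48  0.28  0.022]
tape [204. 274.] 0.66 [0.251 0.302 0.   ]
adaptor [413. 127.] 0.59 [ 0.687 -0.288  0.   ]
driver [398. 270.] 0.78 [ 0.274 -0.248  0.   ]
driver [324. 176.] 0.64 [ 0.537 -0.034  0.   ]
valve [177. 122.] 0.71 [0.684 0.399 0.   ]
valve [459. 131.] 0.63 [ 0.679 -0.421  0.   ]
sensor [178. 122.] 0.46 [0.686 0.395 0.   ]
puck [350. 138.] 0.49 [ 0.649 -0.105  0.01 ]
cap [286. 136.] 0.62 [0.65 0.08 0.01]
0.7 [0.28247317 0.6130671  0.22258981] [[-0.908  0.419  0.   ]
 [ 0.419  0.908  0.   ]
 [ 0.     0.    -1.   ]]
```

View pics/top.png

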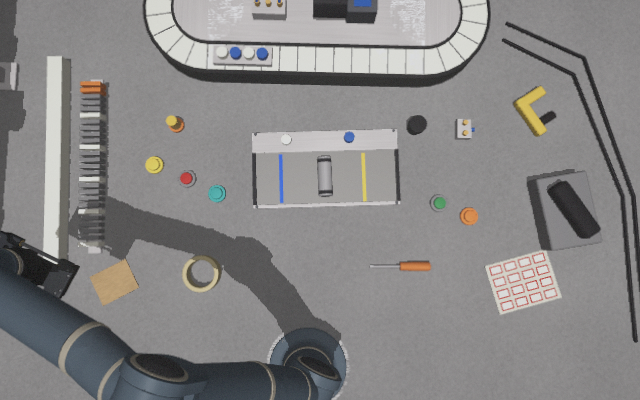

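Green button at (438,203), orange look-alike at (469,216); red at (187,179) with yellow (153,165) and turquoise (217,194) look-alikes. The blue line is at (281,178) and the yellow at (364,177). The roller is at (325,176), between the lines, so it must roll left in the picture (+y). I'll confirm the green button in a crop and fit the lines.

```bash
python3 - <<'E'
from h import *
im,_=snapshot("top")
a=cv2.resize(im[120:240,240:400],None,fx=5,fy=5)[:600]
b=cv2.resize(im[180:240,410:500],None,fx=4,fy=4,interpolation=cv2.INTER_CUBIC)
cv2.imwrite("pics/a.png",a);cv2.imwrite("pics/b.png",b)
hsv=cv2.cvtColor(im,cv2.COLOR_BGR2HSV)
def fit(n,lo,hi,z,roi):
    m=cv2.inRange(hsv,lo,hi);k=np.zeros_like(m);x0,y0,x1,y1=roi;k[y0:y1,x0:x1]=m[y0:y1,x0:x1]
    v,u=np.nonzero(k);P=np.array([pt("top",(x,y),z)[:2] for x,y in zip(u,v)])
    c=P.mean(0);w=np.linalg.svd(P-c)[2][0];w*=np.sign(w[0]);print(n,len(P),c.round(4),"dir deg",np.degrees(np.arctan2(w[1],w[0])).round(2),np.ptp(P,axis=0).round(3))
fit("blue",(105,120,60),(130,255,255),.012,(265,148,300,210))
fit("yellow",(20,120,60),(35,255,255),.012,(350,148,380,210))
fit("green",(45,80,30),(80,255,255),.022,(420,185,455,220))
fit("red",(0,150,60),(8,255,255),.022,(175,165,200,195))
print(boxes_of("roller","top")[:1])
E
```

```text
blue 154 [0.5268 0.0921] dir deg 3.41 [0.136 0.013]
yellow 139 [ 0.5383 -0.1454] dir deg 2.84 [0.136 0.011]
green 100 [ 0.467 -0.36 ] dir deg -87.85 [0.029 0.031]
red 92 [0.5196 0.3599] dir deg 48.05 [0.029 0.029]
[{'bbox': [317.6, 156.6, 14.0, 40.8], 'confidence': 0.95}]
```

View pics/a.png

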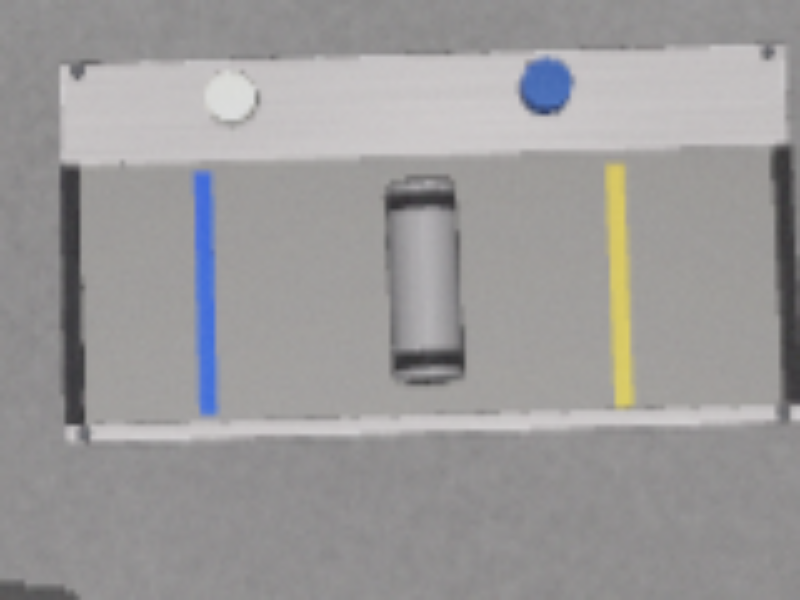

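View pics/b.png

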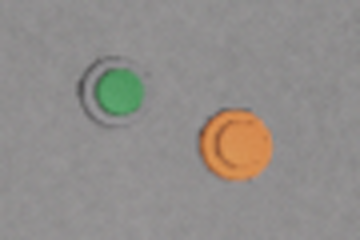

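Crop a shows the roller at (425,280) between the blue line (205,292) and the yellow line (620,285). Crop b shows the green button in its grey housing at (120,92), and the orange look-alike, all orange, at (240,145). Green at world (0.467,-0.360) is the one to press.

I'll spread the two fingertips along the roller axis so it stays square, and push toward +y.

>>> {"api": "move_arm", "payload": {"moves": [[[0,0,0],[0,0,1.78]],[[0,0,0],[0,0,1.78]],[[0,0,0],[0,0,1.78]],[[0,0,0],[0,0,1.78]],[[0,0,0],[0,0,1.78]],[[0,0,0],[0,0,1.78]],[[0,0,0],[0,0,1.78]],[[-0.04,0.012,0],[0,0,0]],[[-0.045,0.0135,0],[0,0,0]],[[-0.045,0.0135,0],[0,0,0]],[[-0.045,0.0135,0],[0,0,0]],[[-0.045,0.0135,0],[0,0,0]]], "claw": 0.06}}

```text
t: 2.3
position: [0.3602, 0.3954, 0.2228]
tool_rot: [0.689, 0.725, 0.0, -0.0]
wrist_force: [1.1, 1.0, 0.6]
opening: 0.0601
gripper_force: 0.0
```

>>> {"api": "move_arm", "payload": {"moves": [[[-0.045,0.0135,0],[0,0,0]],[[-0.045,0.0135,0],[0,0,0]],[[-0.045,0.0135,0],[0,0,0]],[[-0.045,0.0135,0],[0,0,0]],[[-0.045,0.0135,0],[0,0,0]],[[-0.045,0.0135,0],[0,0,0]],[[-0.045,0.0135,0],[0,0,0]],[[-0.045,0.0135,0],[0,0,0]],[[-0.045,0.0135,0],[0,0,0]],[[-0.045,0.0135,0],[0,0,0]],[[-0.04,0.012,0],[0,0,0]],[[0,0,0],[0,0,0]]]}}

```text
t: 3.8
position: [0.5323, -0.0889, 0.2229]
tool_rot: [0.691, 0.723, -0.0, 0.001]
wrist_force: [0.3, 0.7, 0.2]
opening: 0.06
gripper_force: 0.0
```

```bash
cat > look.py <<'E'
from h import *
import sys
s=readout.read_state();print(s["t"],s["position"].round(4) if hasattr(s["position"],"round") else s["position"],"yaw",np.degrees(np.arctan2(*R.from_quat(s["tool_rot"]).as_matrix()[[1,0],0])).round(2),"tilt",R.from_quat(s["tool_rot"]).as_matrix()[:,2].round(4),"F",np.round(s["wrist_force"],2),s["opening"])
cam="wrist"
p=camera_params(cam)
im,d=snapshot(cam);cv2.imwrite("pics/%s.png"%sys.argv[1],im);np.save("pics/d.npy",d)
for n,z in [("roller",.032),("blue_line",.012),("yellow_line",.012),("ready_top",.022)]:
    for m in mark_of(n,cam)[:2]: print(n,np.round(m["pixel"]),round(m["confidence"],2),np.round(pt(cam,m["pixel"],z),4))
E
python3 look.py w1
```

```text
3.8 [ 0.5323 -0.0889  0.2229] yaw 92.6 tilt [ 0.0011 -0.0019 -1.    ] F [0.32 0.67 0.23] 0.06003654839665966
roller [315. 129.] 0.81 [ 0.5293 -0.0319  0.032 ]
blue_line [317.   4.] 0.89 [0.5248 0.095  0.012 ]
blue_line [318. 222.] 0.17 [ 0.538  -0.1409  0.012 ]
yellow_line [319. 217.] 0.85 [ 0.5394 -0.1346  0.012 ]
yellow_line [318. 130.] 0.3 [ 0.5319 -0.0321  0.012 ]
```

View pics/w1.png

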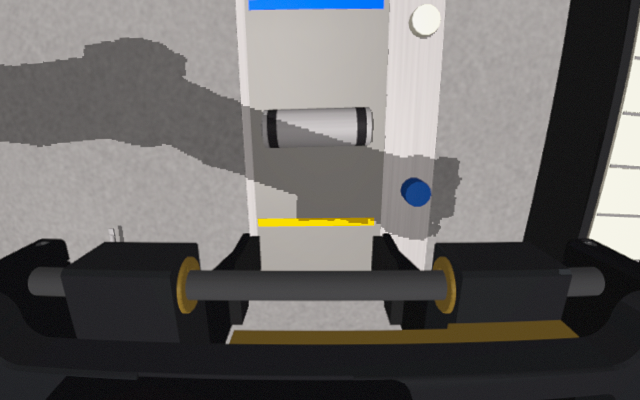

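The roller lies square in the wrist view at about (319,127), with the blue line at (317,4) and the yellow at (318,221). The fingers are behind it, clear of everything. Descending to tip height of about 37 mm.

>>> {"api": "move_arm", "payload": {"moves": [[[0,0,0.025],[0,0,0]],[[0,0,0.025],[0,0,0]],[[0,0,0.025],[0,0,0]],[[0,0,0.025],[0,0,0]],[[0,0,0.025],[0,0,0]],[[0,0,0.025],[0,0,0]],[[0,0,0.015],[0,0,0]],[[0,0,0.012],[0,0,0]],[[0,0,0.007],[0,0,0]],[[0.005,0,0.001],[0,0,0]],[[0.005,0,0],[0,0,0]],[[0,0,0],[0,0,0]]]}}

```text
t: 5.55
position: [0.5317, -0.0742, 0.0379]
tool_rot: [0.688, 0.726, 0.0, 0.0]
wrist_force: [-0.6, -0.3, -0.2]
opening: 0.0601
gripper_force: 0.0
```

```bash
python3 look.py w2
```

```text
5.55 [ 0.5317 -0.0742  0.0379] yaw 93.03 tilt [ 9.e-04  5.e-04 -1.e+00] F [-0.59 -0.3  -0.16] 0.06011376771657621
roller [318. 178.] 0.83 [ 0.532  -0.0354  0.032 ]
yellow_line [314. 331.] 0.87 [ 0.5354 -0.146   0.012 ]
```

>>> {"api": "move_arm", "payload": {"moves": [[[0.002,0,0.0005],[0,0,0]],[[0.003,0,0.0005],[0,0,0]],[[0.0035,0,0],[0,0,0]],[[0.0035,0,0],[0,0,0]],[[0.0035,0,0],[0,0,0]],[[0.0035,0,0],[0,0,0]],[[0.0035,0,0],[0,0,0]],[[0.0035,0,0],[0,0,0]],[[0.0035,0,0],[0,0,0]],[[0.0035,0,0],[0,0,0]],[[0.003,0,0],[0,0,0]],[[0.002,0,0],[0,0,0]]]}}

```text
t: 7.3
position: [0.5293, -0.0367, 0.0365]
tool_rot: [0.689, 0.725, 0.0, -0.0]
wrist_force: [-1.0, -0.3, -0.3]
opening: 0.0599
gripper_force: 0.0
```

```bash
python3 look.py w3
```

```text
7.3 [ 0.5293 -0.0367  0.0365] yaw 92.97 tilt [-1.e-04  2.e-04 -1.e+00] F [-1.01 -0.29 -0.26] 0.05994846239857172
roller [316. 198.] 0.69 [ 0.5292 -0.0081  0.032 ]
blue_line [318.   6.] 0.91 [0.5249 0.0893 0.012 ]
```

View pics/w3.png

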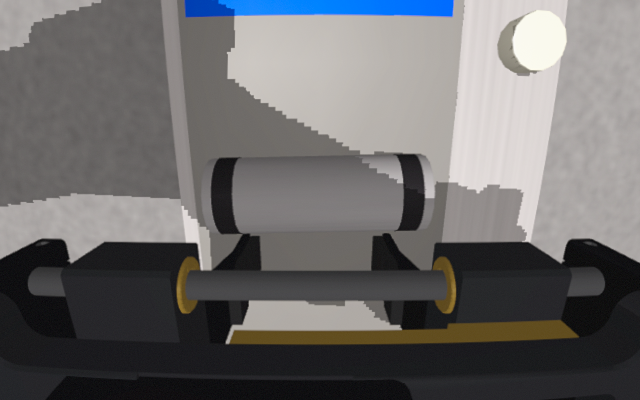

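The wrist view shows the roller at (318,193) still square and in contact, with the blue line's near edge at row 15. Keep pushing.

>>> {"api": "move_arm", "payload": {"moves": [[[0.0025,0,0],[0,0,0]],[[0.0035,0,0],[0,0,0]],[[0.0035,0,0],[0,0,0]],[[0.0035,0,0],[0,0,0]],[[0.0035,0,0],[0,0,0]],[[0.0035,0,0],[0,0,0]],[[0.0035,0,0],[0,0,0]],[[0.0035,0,0],[0,0,0]],[[0.0035,0,0],[0,0,0]],[[0.0035,0,0],[0,0,0]],[[0.0035,0,0],[0,0,0]],[[0.0035,0,0],[0,0,0]]]}}

```text
t: 9.05
position: [0.5272, 0.0042, 0.0365]
tool_rot: [0.689, 0.725, 0.0, -0.0]
wrist_force: [0.1, 0.2, 0.0]
opening: 0.0599
gripper_force: 0.1
```

>>> {"api": "move_arm", "payload": {"moves": [[[0.0035,0,0],[0,0,0]],[[0.0035,0,0],[0,0,0]],[[0.0035,0,0],[0,0,0]],[[0.0035,0,0],[0,0,0]],[[0.0035,0,0],[0,0,0]],[[0.0035,0,0],[0,0,0]],[[0.0035,0,0],[0,0,0]],[[0.003,0,0],[0,0,0]],[[0.002,0,0],[0,0,0]],[[0,0,0],[0,0,0]],[[0,0,0],[0,0,0]]]}}

```text
t: 10.42
position: [0.5257, 0.0333, 0.0365]
tool_rot: [0.689, 0.725, 0.0, -0.0]
wrist_force: [-0.2, -0.8, 0.5]
opening: 0.0602
gripper_force: 0.0
```

```bash
python3 look.py w4
```

```text
10.425 [0.5257 0.0333 0.0365] yaw 92.95 tilt [ 0.e+00  1.e-04 -1.e+00] F [-0.19 -0.84  0.48] 0.060245358870630844
roller [314. 193.] 0.77 [0.5243 0.0645 0.032 ]
blue_line [318. 141.] 0.83 [0.5255 0.0898 0.012 ]
```

View pics/w4.png

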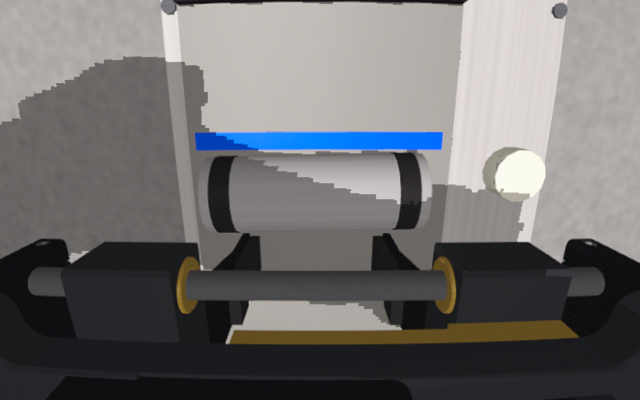

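Roller at (318,192) is square and about 27 mm short of the blue line (318,141). I'll measure the remaining distance from depth.

```bash
cat > gap.py <<'E'
from h import *
from scipy.optimize import least_squares
cam="wrist";p=camera_params(cam);K=np.array(p["intrinsics"]);T=np.array(p["T"]);D=np.array(p["dist_coeffs"],float)
im,d=snapshot(cam);hsv=cv2.cvtColor(im,cv2.COLOR_BGR2HSV)
v,u=np.mgrid[0:234,190:445];v=v.ravel();u=u.ravel()
n=cv2.undistortPoints(np.c_[u,v].astype(float)[:,None],K,D)[:,0];z=d[v,u]
W=(np.c_[n*z[:,None],z]@T[:3,:3].T)+T[:3,3]
a=np.radians(2.95);e=np.array([-np.sin(a),np.cos(a)]);x=np.array([np.cos(a),np.sin(a)])
h=hsv[v,u];bl=(h[:,0]>105)&(h[:,0]<130)&(h[:,1]>120)
B=W[bl];print("blue s",(B[:,:2]@e).min().round(4),(B[:,:2]@e).max().round(4),"z",np.median(B[:,2]).round(4),"c",np.median(B[:,:2]@e).round(4))
m=(z>0)&(W[:,2]>.03)&(W[:,2]<.058)&(abs(W[:,:2]@x-.53)<.05)
P=W[m];s=P[:,:2]@e;t=P[:,:2]@x-.53
f=lambda q:np.hypot(s-q[0]-q[1]*t,P[:,2]-q[2])-.02
r=least_squares(f,[np.median(s),0.032,0.032][:1]+[0,0.032],loss="soft_l1",f_scale=.001)
print("roller s,slope,z",r.x.round(4),"n",m.sum(),"rms",np.sqrt(np.mean(r.fun**2)).round(4))
tc=np.array(readout.read_state()["position"]);print("tcp s",(tc[:2]@e).round(4))
E
python3 gap.py
```

```text
blue s 0.0578 0.0809 z 0.0123 c 0.0628
roller s,slope,z [0.0381 0.0199 0.0317] n 15959 rms 0.0006
tcp s 0.0062
```

>>> {"api": "move_arm", "payload": {"moves": [[[0.0025,0,0],[0,0,0]],[[0.0025,0,0],[0,0,0]],[[0.0025,0,0],[0,0,0]],[[0.0025,0,0],[0,0,0]],[[0.0025,0,0],[0,0,0]],[[0.0025,0,0],[0,0,0]],[[0.0025,0,0],[0,0,0]],[[0.0025,0,0],[0,0,0]],[[0.002,0,0],[0,0,0]],[[0.0015,0,0],[0,0,0]],[[0.001,0,0],[0,0,0]],[[0,0,0],[0,0,0]]]}}

```text
t: 12.22
position: [0.5244, 0.0579, 0.0365]
tool_rot: [0.689, 0.725, 0.0, -0.0]
wrist_force: [-0.6, 0.1, 1.4]
opening: 0.06
gripper_force: 0.0
```

>>> {"api": "move_arm", "payload": {"moves": [[[0,0,0],[0,0,0]],[[0,0,0],[0,0,0]],[[0,0,0],[0,0,0]]]}}

```text
t: 12.6
position: [0.5244, 0.0578, 0.0365]
tool_rot: [0.689, 0.725, 0.0, -0.0]
wrist_force: [0.1, -0.5, 0.9]
opening: 0.0602
gripper_force: 0.0
```

```bash
python3 gap.py
```

```text
blue s 0.058 0.0682 z 0.0123 c 0.0638
roller s,slope,z [0.0621 0.0202 0.0317] n 15930 rms 0.0005
tcp s 0.0308
```

The roller axis is within about 1 mm of the blue line's centre. Back off, lift, close the fingers and head for the green button.

>>> {"api": "move_arm", "payload": {"moves": [[[-0.01,0,0],[0,0,0]],[[-0.01,0,0],[0,0,0]],[[-0.01,0,0],[0,0,0]],[[0,0,-0.03],[0,0,0]],[[0,0,-0.03],[0,0,0]],[[0,0,-0.03],[0,0,0]],[[0,0,-0.03],[0,0,0]],[[0,0,-0.02],[0,0,0]],[[0,0,0],[0,0,0]]]}}

```text
t: 13.78
position: [0.527, 0.0272, 0.1778]
tool_rot: [0.689, 0.725, 0.002, 0.001]
wrist_force: [-0.5, 0.6, -1.4]
opening: 0.0597
gripper_force: 0.0
```

```bash
python3 gap.py
```

```text
blue s 0.0586 0.0674 z 0.0124 c 0.0626
roller s,slope,z [0.0622 0.0199 0.0316] n 5013 rms 0.0006
tcp s 0.0003
```

>>> {"api": "move_arm", "payload": {"moves": [[[-0.025,-0.004,0],[0,0,0]],[[-0.04,-0.007,0],[0,0,0]],[[-0.04,-0.007,0],[0,0,0]],[[-0.04,-0.007,0],[0,0,0]],[[-0.04,-0.007,0],[0,0,0]],[[-0.04,-0.007,0],[0,0,0]],[[-0.04,-0.007,0],[0,0,0]],[[-0.04,-0.007,0],[0,0,0]],[[-0.04,-0.007,0],[0,0,0]],[[-0.04,-0.007,0],[0,0,0]],[[-0.04,-0.007,0],[0,0,0]],[[-0.02,-0.004,0],[0,0,0]]], "claw": 0}}

```text
t: 15.32
position: [0.4692, -0.4226, 0.175]
tool_rot: [0.69, 0.724, -0.001, -0.001]
wrist_force: [-0.9, 0.1, 0.9]
opening: 0.0008
gripper_force: 0.0
```

```bash
python3 look.py w5; python3 - <<'E'
from h import *
im=cv2.imread("pics/w5.png");hsv=cv2.cvtColor(im,cv2.COLOR_BGR2HSV)
m=cv2.inRange(hsv,(45,80,30),(80,255,255));n,l,s,c=cv2.connectedComponentsWithStats(m);i=1+s[1:,4].argmax();print(s[i],c[i],pt("wrist",c[i],.022).round(4))
E
```

```text
15.325 [ 0.4692 -0.4226  0.175 ] yaw 92.78 tilt [-2.6e-03  5.0e-04 -1.0e+00] F [-0.9   0.06  0.94] 0.0007784507835668137
yellow_line [535.  64.] 0.22 [ 0.6766 -0.2894  0.012 ]
ready_top [273. 211.] 0.92 [ 0.4314 -0.4469  0.022 ]
ready_top [314. 125.] 0.9 [ 0.4682 -0.3594  0.022 ]
[298 107  35  35 953] [315.00209864 124.30115425] [ 0.4689 -0.3588  0.022 ]
```

View pics/w5.png

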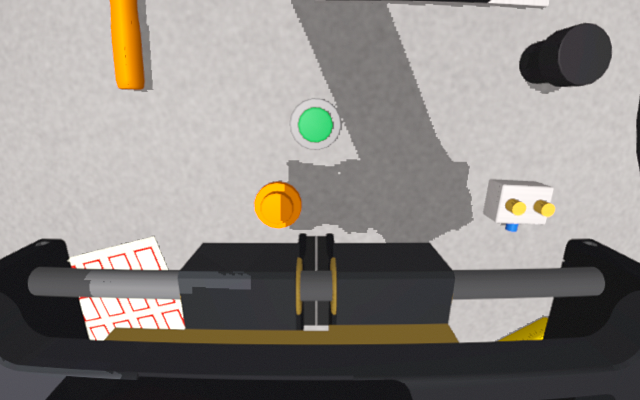

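The green button with its grey housing is at (315,124), and the orange look-alike at (278,205) is left alone. Move above green and descend.

>>> {"api": "move_arm", "payload": {"moves": [[[0.02,0.001,0],[0,0,0]],[[0.025,0.001,0],[0,0,0]],[[0.0185,0.001,0],[0,0,0]],[[0,0,0.025],[0,0,0]],[[0,0,0.025],[0,0,0]],[[0,0,0.025],[0,0,0]],[[0,0,0.025],[0,0,0]],[[0,0,0.02],[0,0,0]],[[0,0,0.015],[0,0,0]],[[0,0,0.006],[0,0,0]],[[0,0,0],[0,0,0]]]}}

```text
t: 16.95
position: [0.4709, -0.3571, 0.0355]
tool_rot: [0.689, 0.725, -0.0, -0.0]
wrist_force: [0.1, -0.2, 0.5]
opening: 0.0005
gripper_force: 0.0
```

>>> {"api": "move_arm", "payload": {"moves": [[[-0.002,-0.002,0.004],[0,0,0]],[[0,0,0.004],[0,0,0]],[[0,0,0.004],[0,0,0]],[[0,0,0.002],[0,0,0]],[[0,0,0.002],[0,0,0]],[[0,0,0.002],[0,0,0]],[[0,0,0.001],[0,0,0]],[[0,0,0],[0,0,0]]]}}

```text
t: 17.95
position: [0.4689, -0.359, 0.0166]
tool_rot: [0.689, 0.725, 0.0, -0.0]
wrist_force: [-1.8, 1.6, 4.4]
opening: 0.0003
gripper_force: 2.3
```

>>> {"api": "move_arm", "payload": {"moves": [[[0,0,0.001],[0,0,0]],[[0,0,0.0005],[0,0,0]],[[0,0,0],[0,0,0]]]}}

```text
t: 18.32
position: [0.4689, -0.359, 0.0163]
tool_rot: [0.689, 0.725, 0.001, -0.0]
wrist_force: [-3.6, 2.8, 14.0]
opening: 0.0006
gripper_force: 6.9
```

>>> {"api": "move_arm", "payload": {"moves": [[[0,0,-0.005],[0,0,0]],[[0,0,-0.01],[0,0,0]],[[0,0,-0.02],[0,0,0]],[[0,0,-0.03],[0,0,0]],[[0,0,-0.03],[0,0,0]],[[0,0,-0.03],[0,0,0]],[[-0.02,0,-0.02],[0,0,0]],[[-0.03,0,0],[0,0,0]],[[0,0,0],[0,0,0]],[[0,0,0],[0,0,0]]]}}

```text
t: 19.58
position: [0.4714, -0.4084, 0.1602]
tool_rot: [0.689, 0.725, 0.0, -0.0]
wrist_force: [-0.6, -0.9, -0.3]
opening: -0.0
gripper_force: 0.0
```

```bash
python3 - <<'E'
from h import *
im,_=snapshot("top");cv2.imwrite("pics/end.png",cv2.resize(im[110:240,170:490],None,fx=2.5,fy=2.5))
w,d=snapshot("wrist");hs=cv2.cvtColor(w,cv2.COLOR_BGR2HSV);p=camera_params("wrist")
m=cv2.inRange(hs,(45,80,30),(80,255,255));v,u=np.nonzero(m);print("green",u.mean(),v.mean(),"z",(p["T"][2][3]-np.median(d[m>0])).round(4))
E
```

```text
green 311.3941176470588 141.25980392156862 z 0.0251
```

View pics/end.png

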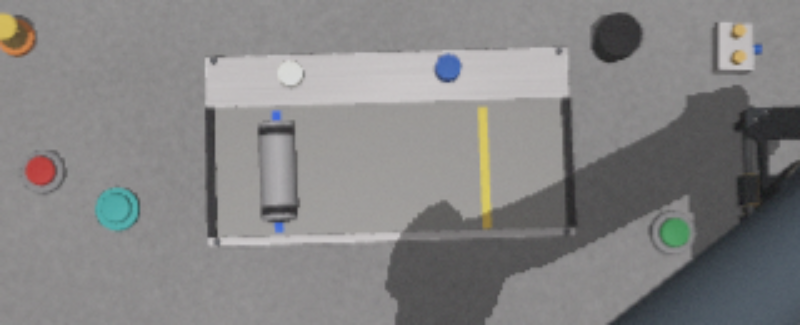

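The roller at (278,172) lies squarely on the blue line, with both line ends showing at (277,116) and (279,227). The green button at (675,232) is back up and nothing else has moved. The press bottomed out at 14 N, so I'm handing in.

```bash
python3 -c "
from cell import job
print(job.sign_off())"
```

```text
the job is handed in; nothing more can be done
None
```

The roller was rolled onto the blue line and came to rest about 1 mm from its centre. The green button was then pressed fully down and sprang back, nothing else on the bench was moved, and the job is handed in (no verdict returned).

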